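Ready the label printer and feed a label

ROBOT

A 6-joint arm with a two-finger parallel gripper is mounted at the origin on a cart in front of the work surface, level with it; the furniture and walls round the work are solid. World frame = base frame: x ahead of the robot, y to its left, z up, the work surface at z = 0. Lengths are in m, angles in rad, forces in N, time in s.
With the tool pointing down it reaches from about 0.275 to 0.75 m from the base axis. Payload 10.2 kg.
Tool frame: the origin (TCP) lies midway between the tips of the shut fingers; the grasp point (between the pads) lies 19 mm behind it; z points along the fingers, y is the line along which they close (so a half turn about z gives the same grasp; the last joint's range is limited). The gripper opens to 85 mm and grips with 20 to 120 N. Pads are 22 mm wide; open, the fingers measure 114 mm over their backs; the gripper's body (76 mm by 85 mm) begins 54 mm behind the grasp point. The pads swing forward as they close: fully open they stand 13 mm farther back than shut.
Start: joints at [0.879, 0.313, 1.498, -0, 1.331, -0.223], TCP at [0.237, 0.468, 0.231] pointing down, gripper open.
Joint ranges: [-2.94, 2.94], [-0.97, 2.17], [0.19, 2.56], [-1.23, 4.37], [0.02, 3.11], [-2.88, 2.88]. Speed limits (rad/s): [2.39, 2.39, 3.01, 3.14, 3.14, 3.14].

INTERFACE

Orientations are given as [roll, pitch, yaw] about the fixed x, y, z axes, in that order (R = Rz(yaw) Ry(pitch) Rx(roll)).
In Python, from bench import manip gives the robot as it stands. The module is installed in compiled form; this text tells all that it offers.
- The arm moves only by the shell command python3 -m crank 'ROWS'. ROWS is JSON, a list of rows, each a list of 7 numbers: the shift along the tool's x, y, z in m, then the turn, a rotation vector about the tool's x, y, z in units of 6 degrees (1.0 is 6 degrees), then the finger opening in m, from 0 to 0.0854. In form: [[x, y, z, ax, ay, az, jaw], ...]. A call has exactly 5 rows; each row is the pose to reach, as a shift and turn from the pose commanded when the call began, along the tool's axes at that moment; what a row does not reach only later rows make up. A row lasts 1/12 s, in which the tool goes at most 41.7 mm and 7.16 degrees, less where a joint would pass 70% of its speed; a pose out of reach is approached as far as the arm can. A call with a gripper value outside its range is refused whole. The fingers move at their own pace and stop on an object; the grip force is fixed at half the most. Time passes only in rows, so rows that repeat a pose let the fingers close, or fill a call up. It gives the time, the measured TCP pose, the force, the opening and the grip force at its end, in the units of the state.
- manip.read_state(): the state, without advancing time (a new reading comes with each control period).
- manip.snapshot(name): name is "side" or "top" or "wrist"; returns the picture (400x640x3 uint8, red, green, blue); there is no depth.
- manip.calibration(name): a dict with "mtx" (3x3 intrinsics, pixels), "k1" (the pictures are not rectified: a ray, as slopes to the right and down, at radius r is drawn at 1 + k1 r^2 times it, then the intrinsics apply), "view" (4x4, takes a point from world to camera coordinates). Camera axes: x right, y down, z forward; pixel columns grow to the right and rows downward; lengths in m; the calibration is good to about 2 mm. A picture is of the moment at which its call begins: read the wrist's pose just before it. calibration takes no time and is no camera call; for the wrist camera it gives the pose at the moment of the call.
- manip.job_done(): hands the job in; it is judged then, once.
The state is a dict: "t": time; "q": joint angles; "joint_velocities": joint speeds; "effort": joint torques, N m; "eef_pos": TCP position; "eef_rot": TCP orientation; "force": force on the tool from outside, world axes, zero at the start; "moment": the same for the moment, N m; "width": finger opening in m; "grip_force": force on a finger pad.
Only numpy, scipy, OpenCV 4.12 (cv2) and the standard library are available. Lean on these libraries where they do the work, as an engineer would, in place of code of your own. Each camera call takes 0.05 s, during which the arm holds its last target. There are 200 camera calls.

TASK

The label printer on the counter stands with its cover ajar: push the cover down until it is fully shut, then switch the printer on by pressing the raised front end of the rocker switch until it tips right over, and then press the round key all the way in and let it come back up. Keep to that order, do not press the square key, do not open the cover further, and leave the gift box, the votive glass and the candle standing where they are; nothing needs to be gripped or lifted.

Things in the scene. Friction and masses are not known exactly. Their poses are not given: they have to be found in the camera images.
- printer: white desktop label printer, fixed, 190 deep (x) x 200 wide (y) x 58 mm high; origin: centre of its underside; +x to its back, z up. Front deck (x -95 to -15, top at 58) carries rocker switch, round key and square key side by side in varying order, at x -58, y +62, 0, -62 mm, each on a black plate 60 x 44 x 3 mm. Hinged grey cover behind the deck
- cover (a joint): hinge of the grey cover, rad: 0 shut (level), more is open; starts at 0.35 to 0.58. Hinge line along the printer's y at x = +92.5 mm, 58 mm above the counter; friction holds it where it is left, about 2 N down on its front edge closes it; it stops dead when shut
- cover_pad (a point): centre of the thumb pad on top of the cover's free front edge (towards the deck), 94 mm from the hinge line, the edge 13 mm farther forward; cover 200 mm wide, 6 mm thick. Moves with the cover; when shut it is at the printer's x -1.5, y 0, 65 mm above the counter. x axis to the hinge, z out of the upper face
- rocker (a joint): rocker switch, rad: -0.2 off (front end, nearer the robot, raised), +0.2 on (front end down). Stays where it is left; about 4 N at the front end tips it
- rocker_front (a point): point on top of the rocker's front end, 18 mm in front of its pivot; the rocker is a grey bar 49 mm long (along the printer's x), 26 mm wide, a fine moulded line across its front end. Point about 77 mm above the counter when off, 70 mm when on. Axes as the printer's, tilted with the rocker
- round_key (a joint): travel of the round key, m: 0 out, 0.006 fully in; spring return, 1.5 N at first, 4.5 N fully in
- round_key_top (a point): centre of the top of the round key, grey, 26 mm across, 72 mm above the counter when out; pressed straight down
- square_key (a joint): travel of the square key, m: 0 out, 0.006 fully in; same spring; not to be pressed
- square_key_top (a point): centre of the top of the square key, grey, 24 x 24 mm, 72 mm above the counter when out
- gift_box: small green gift box, 53 x 54 x 53 mm, loose, in front of the printer on the right; origin at the centre of its underside; to be left alone
- votive: clear glass votive, 64 mm across, 71 mm high, loose, in front of the printer on the left; origin at the centre of its underside; to be left alone
- pillar_candle: cream pillar candle, 49 mm across, 109 mm high, loose, behind the printer; origin at the centre of its underside; to be left alone

How it is judged:
By the outcome, as a careful person would: the job done as asked, in the order asked, and still so for the second after the job is handed in, with the robot touching nothing.
It also fails if it takes over 34 s, if anything falls off the work surface, if the arm or the gripper's body presses on something with over 40 N, if the wrist force passes 120 N, or if a joint passes its speed limit or range.

## Working session

There is one attempt and no reset: what is moved stays moved. The work goes in short steps, Python scripts to look and compute and a shell command to move; the robot and the scene stay as the last step left them, time stands still between calls to the robot, and variables do not carry over. Pictures are saved under pics/ and viewed, at most 10 in all, crops included, and the job is handed in when it is done.

```bash
mkdir -p pics
cat > h.py <<'E'
import numpy as np, cv2
from bench import manip
from scipy.spatial.transform import Rotation as R
def px2ray(c,u,v):
    K=c["mtx"];k1=c["k1"];V=np.array(c["view"])
    d=np.array([(u-K[0][2])/K[0][0],(v-K[1][2])/K[1][1]]);s=d.copy()
    for _ in range(20): s=d/(1+k1*(s@s))
    return -V[:3,:3].T@V[:3,3], V[:3,:3].T@np.array([s[0],s[1],1])
def onz(c,u,v,z):
    o,d=px2ray(c,u,v); return o+d*(z-o[2])/d[2]
def proj(c,p):
    V=np.array(c["view"]);q=V[:3,:3]@p+V[:3,3];s=q[:2]/q[2];s=s*(1+c["k1"]*(s@s));K=c["mtx"]
    return np.array([K[0][0]*s[0]+K[0][2],K[1][1]*s[1]+K[1][2]])
def snap(n,f):
    c=manip.calibration(n);im=np.array(manip.snapshot(n));cv2.imwrite(f"pics/{f}.png",im[:,:,::-1]);return c,im
E
python3 - <<'E'
from h import *
s=manip.read_state();print({k:np.round(v,3) for k,v in s.items()})
for n in("top","side"):
    c,_=snap(n,n+"0");print(n,c)
E
```

```text
{'t': np.float64(0.0), 'q': array([ 0.879,  0.313,  1.498,  0.   ,  1.331, -0.223]), 'joint_velocities': array([ 0.001,  0.001, -0.   ,  0.   , -0.001, -0.002]), 'effort': array([ 0.0000e+00, -4.1227e+01, -2.5974e+01, -0.0000e+00,  4.0000e-03,
        0.0000e+00]), 'eef_pos': array([0.237, 0.468, 0.231]), 'eef_rot': array([-3.14 , -0.   ,  2.673]), 'force': array([ 0.652,  0.242, -0.013]), 'moment': array([-0.002,  0.035, -0.035]), 'grip_force': np.float64(0.0), 'width': np.float64(0.085)}
top {'mtx': array([[473.36480552,   0.        , 316.1729642 ],
       [  0.        , 473.36480552, 190.05979135],
       [  0.        ,   0.        ,   1.        ]]), 'k1': 0.004138975523434897, 'view': array([[ 0.03873487, -0.99924074,  0.00418998,  0.26635424],
       [-0.97738399, -0.03875932, -0.20789   ,  0.5296992 ],
       [ 0.20789456,  0.00395737, -0.97814324,  0.97964739],
       [ 0.        ,  0.        ,  0.        ,  1.        ]])}
side {'mtx': array([[362.03675671,   0.        , 319.40718076],
       [  0.        , 362.03675671, 197.97897971],
       [  0.        ,   0.        ,   1.        ]]), 'k1': 0.02740782652644345, 'view': array([[-9.95044728e-01, -9.75090734e-02,  1.94414560e-02,
         5.38269496e-01],
       [-5.52844251e-02,  3.80068062e-01, -9.23304880e-01,
         1.35531217e-05],
       [ 8.26415268e-02, -9.19804462e-01, -3.83575454e-01,
         1.10284713e+00],
       [ 0.00000000e+00,  0.00000000e+00,  0.00000000e+00,
         1.00000000e+00]])}
```

View pics/top0.png

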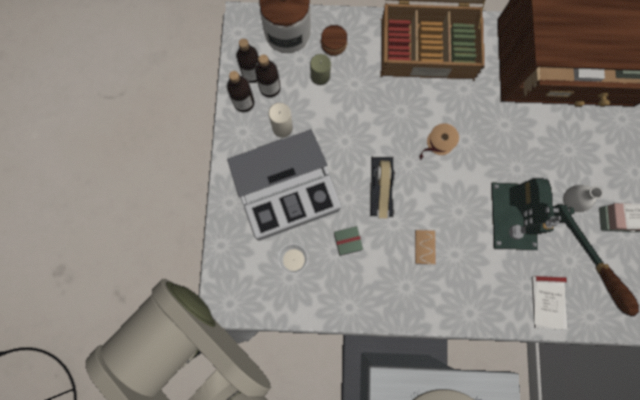

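View pics/side0.png

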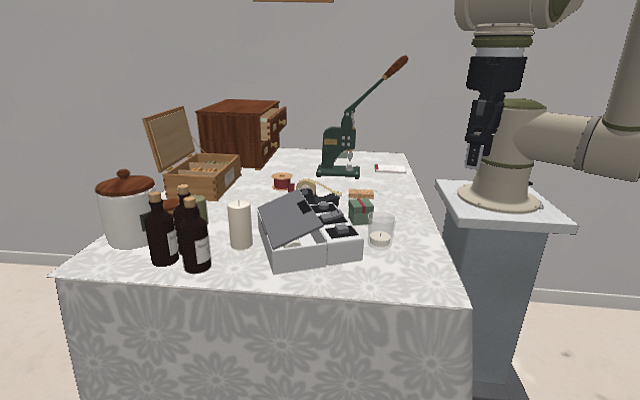

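The top view shows the printer at about (285,190), with the cover's thumb pad at (281,175). The three plates are at (265,216), (292,207) and (320,196), the votive at (293,259), the box at (348,241) and the candle at (281,120). I'll measure the plates and zoom in to see which key is which.

Run:
```python
from h import *
c=manip.calibration("top");im=cv2.imread("pics/top0.png")
g=im.max(2);m=((g<45)*255).astype(np.uint8)
m[:160]=0;m[245:]=0;m[:,:225]=0;m[:,345:]=0
P=[]
for k in cv2.findContours(m,cv2.RETR_EXTERNAL,cv2.CHAIN_APPROX_NONE)[0]:
    if cv2.contourArea(k)<60: continue
    (u,v),wh,a=cv2.minAreaRect(k); p=onz(c,u,v,.061)
    cor=[onz(c,*q,.061)[:2] for q in cv2.boxPoints(((u,v),wh,a))]
    print(np.round([u,v,*wh,a],1),p.round(4),np.round([np.linalg.norm(cor[0]-cor[1]),np.linalg.norm(cor[1]-cor[2])],3)); P.append(p)
cv2.imwrite("pics/z0.png",np.hstack([cv2.resize(im[125:245,220:345],None,fx=4.5,fy=4.5,interpolation=cv2.INTER_CUBIC)]))
```

```text
[265.1 216.8  23.7  16.8  71.6] [0.4546 0.3941 0.061 ] [0.036 0.052]
[319.1 197.1  23.4  16.4  69. ] [0.5023 0.2799 0.061 ] [0.036 0.052]
[281.1 175.2   5.6  26.   69.4] [0.5477 0.3648 0.061 ] [0.057 0.013]
```

View pics/z0.png

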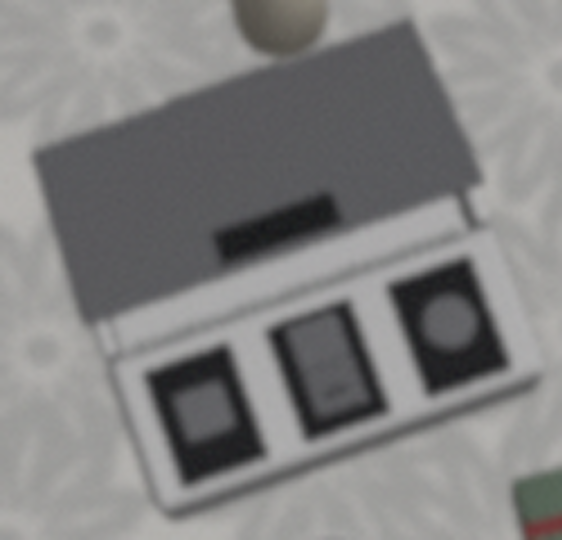

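Square key is left, the rocker is in the middle with its moulded line at the front, and the round key is right. Plate spacing measures 124 mm, which matches. Next I'll work out the frame and the cover angle, plus a move helper.

```bash
cat >> h.py <<'E'
A=np.array([.4546,.3941]);B=np.array([.5023,.2799])
Y=(A-B)/np.linalg.norm(A-B);X=np.array([Y[1],-Y[0]]);O=(A+B)/2+.058*X;YAW=np.arctan2(X[1],X[0])
def W(x,y,z): return np.array([*(O+x*X+y*Y),z])
def go(p,cp=None,crot=None):
    s=manip.read_state();Rt=R.from_euler("xyz",s["eef_rot"]);T=R.from_euler("xyz",[np.pi,0,YAW])
    d=Rt.inv().apply(p-np.array(s["eef_pos"]));w=(Rt.inv()*T).as_rotvec(degrees=True)/6
    print("shift",d.round(4),"turn",w.round(2))
E
python3 - <<'E'
from h import *
print("origin",O.round(4),"yaw",np.degrees(YAW).round(1))
c=manip.calibration("top")
n=np.array([*Y,0]);o,d=px2ray(c,281.1,175.2);t=((np.array([*O,0])-o)@n)/(d@n);p=o+t*d
l=(p[:2]-O)@X;print("pad px,z",l.round(4),p[2].round(4),"r",np.hypot(.0925-l,p[2]-.058).round(4))
for th in np.arange(.3,.65,.05):
    x=.0925-.094*np.cos(th)+.007*np.sin(th);z=.058+.094*np.sin(th)+.007*np.cos(th)
    print(th.round(2),np.round([x,z],4),proj(c,W(x,0,z)).round(1),proj(c,W(-.058,0,.061)).round(1))
x,z=.01,.11
go(W(x-.005,0,.17))
# obstacles
for nm,u,v,zz in(("votive",293,259,.03),("box",348,240,.053),("candle",280,112,.109)):
    q=onz(c,u,v,zz);print(nm,((q[:2]-O)@X).round(3),((q[:2]-O)@Y).round(3))
E
```

```text
origin [0.532  0.3594] yaw 22.7
pad px,z 0.002 0.1187 r 0.109
0.3 [0.0048 0.0925] [281.5 176.9] [292.2 206.9]
0.35 [0.0066 0.0968] [281.1 175.7] [292.2 206.9]
0.4 [0.0086 0.1011] [280.6 174.3] [292.2 206.9]
0.45 [0.0109 0.1052] [280.1 172.8] [292.2 206.9]
0.5 [0.0134 0.1092] [279.6 171.3] [292.2 206.9]
0.55 [0.016  0.1131] [279.  169.7] [292.2 206.9]
0.6 [0.0189 0.1169] [278.4 168. ] [292.2 206.9]
shift [-0.3155  0.04    0.0607] turn [-1.000e-02  1.000e-02  2.175e+01]
votive -0.161 0.037
box -0.166 -0.088
candle 0.137 -0.045
```

```bash
sed -i 's/\[np.pi,0,YAW\]/[np.pi,0,YAW+np.pi]/' h.py; python3 -m crank '[[-0.03,0.004,0.0,0,0,-1.1,0],[-0.065,0.008,0,0,0,-2.2,0],[-0.10,0.012,0,0,0,-3.3,0],[-0.135,0.016,0,0,0,-4.4,0],[-0.17,0.02,0,0,0,-5.5,0]]'
python3 -c "
from h import *
go(W(0,0,.17))"
```

```text
t: 0.52
eef_pos: [0.3992, 0.4085, 0.231]
eef_rot: [-3.141, -0.001, -3.029]
force: [-0.4, 1.4, 0.5]
width: 0.0253
grip_force: 0.0
shift [-0.1264 -0.0638  0.061 ] turn [-0.   -0.01 -2.7 ]
```

```bash
python3 -m crank '[[-0.03,-0.015,0.0,0,0,-0.9,0],[-0.06,-0.03,0,0,0,-1.8,0],[-0.095,-0.048,0,0,0,-2.7,0],[-0.125,-0.063,0.02,0,0,-2.7,0],[-0.125,-0.063,0.03,0,0,-2.7,0]]'
python3 - <<'E'
from h import *
go(W(0,0,.13))
c,im=snap("wrist","w1");print(proj(c,W(.0076,0,.099)).round(),proj(c,W(-.058,0,.075)).round(),proj(c,W(-.058,-.062,.072)).round())
E
```

```text
t: 0.93
eef_pos: [0.5332, 0.3567, 0.1983]
eef_rot: [-3.14, -0.002, -2.756]
force: [-0.9, -0.6, -1.1]
width: 0.0001
grip_force: 0.0
shift [0.     0.003  0.0683] turn [-0.01 -0.02 -0.1 ]
[326. 205.] [325. 131.] [260. 131.]
```

View pics/w1.png

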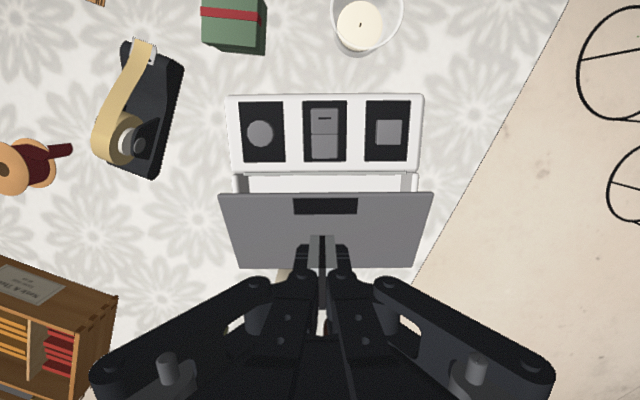

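The wrist view agrees with the estimate: pad at (326,205), rocker at (325,131), round key at (260,131), and the shut fingers are over the cover edge. Pushing down.

```bash
python3 -m crank '[[0,0.003,0.03,0,0,0,0],[0,0.003,0.06,0,0,0,0],[0,0.003,0.08,0,0,0,0],[0,0.003,0.09,0,0,0,0],[0,0.003,0.098,0,0,0,0]]'
python3 -m crank '[[0,0,0.006,0,0,0,0],[0,0,0.012,0,0,0,0],[0,0,0.018,0,0,0,0],[0,0,0.024,0,0,0,0],[0,0,0.030,0,0,0,0]]'
```

```text
t: 1.4
eef_pos: [0.527, 0.3633, 0.1027]
eef_rot: [3.142, -0.001, -2.751]
force: [0.3, 0.1, 0.6]
width: 0.0
grip_force: 0.0
t: 1.82
eef_pos: [0.528, 0.363, 0.0733]
eef_rot: [3.142, 0.001, -2.752]
force: [-0.9, -0.1, 1.5]
width: -0.0001
grip_force: 1.0
```

```bash
python3 -m crank '[[0,0,0.003,0,0,0,0],[0,0,0.006,0,0,0,0],[0,0,0.008,0,0,0,0],[0,0,0.009,0,0,0,0],[0,0,0.010,0,0,0,0]]'
```

```text
t: 2.23
eef_pos: [0.5279, 0.3629, 0.0649]
eef_rot: [-3.141, 0.0, -2.752]
force: [-9.1, -5.4, 20.6]
width: 0.0001
grip_force: 10.1
```

It hit the stop with 20 N at z = 0.065, the expected shut height. Now I'll lift, check, and work out the rocker move.

```bash
python3 -m crank '[[0,0,-0.005,0,0,0,0],[0,0,-0.02,0,0,0,0],[0,0,-0.04,0,0,0,0],[0.03,0,-0.05,0,0,0,0],[0.06,0,-0.05,0,0,0,0]]'
python3 - <<'E'
from h import *
go(W(-.080,0,.085))
c,im=snap("wrist","w2");print(proj(c,W(-.0015,0,.065)).round(),proj(c,W(-.058,0,.075)).round())
c,im=snap("side","s2");cv2.imwrite("pics/s2z.png",cv2.resize(cv2.imread("pics/s2.png")[160:290,230:410],None,fx=3,fy=3))
cv2.imwrite("pics/j2.png",cv2.hconcat([cv2.imread("pics/w2.png")[:390,120:520],cv2.imread("pics/s2z.png")[:,:400]]))
E
```

```text
t: 2.65
eef_pos: [0.4734, 0.3403, 0.1153]
eef_rot: [3.141, 0.005, -2.752]
force: [0.6, -0.5, 0.1]
width: -0.0005
grip_force: 0.0
shift [ 0.0187 -0.0051  0.0302] turn [ 0.    0.05 -0.06]
[317. 285.] [316. 226.]
```

View pics/j2.png

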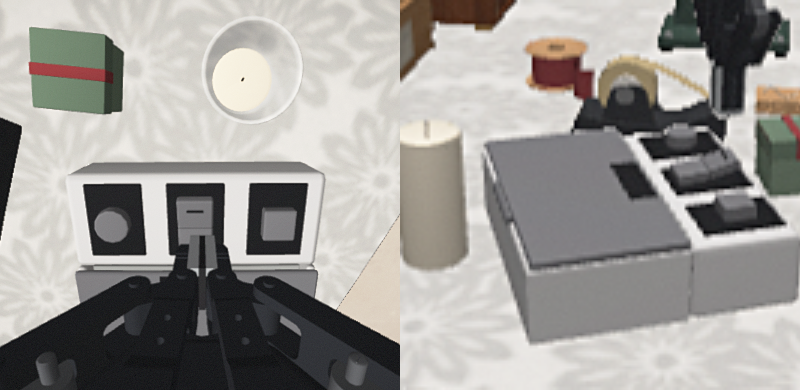

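The cover lies flat. The side crop shows the rocker's front end still raised, and the wrist crop shows it at (195,211). Pressing the rocker front.

```bash
python3 -m crank '[[0.017,-0.005,0.005,0,0,0,0],[0.017,-0.005,0.02,0,0,0,0],[0.017,-0.005,0.03,0,0,0,0],[0.017,-0.005,0.034,0,0,0,0],[0.017,-0.005,0.036,0,0,0,0]]'
python3 -m crank '[[0,0,0.002,0,0,0,0],[0,0,0.004,0,0,0,0],[0,0,0.006,0,0,0,0],[0,0,0.007,0,0,0,0],[0,0,0.008,0,0,0,0]]'
```

```text
t: 3.17
eef_pos: [0.4585, 0.329, 0.0767]
eef_rot: [-3.142, -0.002, -2.752]
force: [-3.4, -2.2, 6.1]
width: 0.0003
grip_force: 2.7
t: 3.58
eef_pos: [0.4582, 0.329, 0.0695]
eef_rot: [-3.142, -0.001, -2.752]
force: [-5.4, -2.4, 7.0]
width: 0.0001
grip_force: 3.9
```

```bash
python3 -m crank '[[0,0,0.001,0,0,0,0],[0,0,0.002,0,0,0,0],[0,0,0.003,0,0,0,0],[0,0,0.003,0,0,0,0],[0,0,0.003,0,0,0,0]]'
```

```text
t: 4.0
eef_pos: [0.4583, 0.3291, 0.0689]
eef_rot: [-3.141, 0.0, -2.751]
force: [-14.5, -6.6, 27.1]
width: 0.0003
grip_force: 14.8
```

Hard stop at 27 N, so the rocker has tipped over. Lifting and moving towards the round key.

```bash
python3 -m crank '[[0,0,-0.005,0,0,0,0],[0,0,-0.02,0,0,0,0],[0,0,-0.04,0,0,0,0],[0,0.01,-0.05,0,0,0,0],[-0.01,0.03,-0.05,0,0,0,0]]'
python3 - <<'E'
from h import *
go(W(-.058,-.062,.082))
c,im=snap("wrist","w3");print(proj(c,W(-.058,-.062,.072)).round(),proj(c,W(-.058,0,.07)).round())
c,im=snap("side","s3");cv2.imwrite("pics/s3z.png",cv2.resize(cv2.imread("pics/s3.png")[160:290,230:410],None,fx=3,fy=3))
cv2.imwrite("pics/j3.png",cv2.hconcat([cv2.imread("pics/w3.png")[:390,120:520],cv2.imread("pics/s3z.png")[:,140:]]))
E
```

```text
t: 4.42
eef_pos: [0.4572, 0.3606, 0.1188]
eef_rot: [3.142, 0.004, -2.754]
force: [0.3, -0.6, -0.6]
width: 0.0001
grip_force: 0.0
shift [-0.0111 -0.0919  0.0369] turn [ 0.    0.04 -0.07]
[201. 232.] [284. 230.]
```

View pics/j3.png

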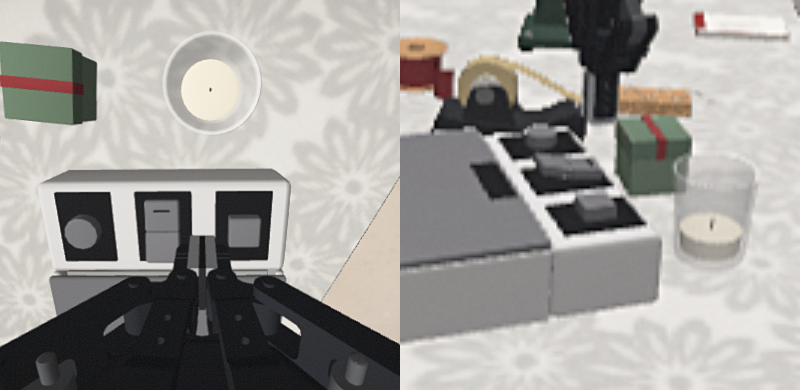

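The rocker is now front-down and the cover is shut. The round key shows at (201,232), exactly where predicted. My sideways shift had the wrong sign, so I'm moving −92 mm in tool y.

```bash
python3 -m crank '[[-0.004,-0.03,0,0,0,0,0],[-0.008,-0.06,0,0,0,0,0],[-0.011,-0.092,0,0,0,0,0],[-0.011,-0.092,0.02,0,0,0,0],[-0.011,-0.092,0.035,0,0,0,0]]'
python3 -c "
from h import *
go(W(-.058,-.062,.066))"
```

```text
t: 4.93
eef_pos: [0.5022, 0.2782, 0.0804]
eef_rot: [-3.141, 0.001, -2.754]
force: [-0.5, 0.6, -1.2]
width: -0.0001
grip_force: 0.0
shift [-0.0007  0.0014  0.0144] turn [-0.    0.01 -0.08]
```

```bash
python3 -m crank '[[0,0.001,0.006,0,0,0,0],[0,0.001,0.010,0,0,0,0],[0,0.001,0.013,0,0,0,0],[0,0.001,0.015,0,0,0,0],[0,0.001,0.017,0,0,0,0]]'
```

```text
t: 5.35
eef_pos: [0.5011, 0.2809, 0.0656]
eef_rot: [-3.141, 0.001, -2.751]
force: [-12.3, -5.2, 28.6]
width: -0.0
grip_force: 14.3
```

The key is fully in: hard stop at z = 0.0656 with 28 N, against a 4.5 N spring. Releasing and backing off upwards.

```bash
python3 -m crank '[[0,0,-0.005,0,0,0,0],[0,0,-0.02,0,0,0,0],[0,0,-0.05,0,0,0,0],[0,0,-0.09,0,0,0,0],[0,0,-0.12,0,0,0,0]]'
python3 -m crank '[[-0.03,0,0,0,0,0,0],[-0.04,0,-0.02,0,0,0,0],[-0.04,0,-0.03,0,0,0,0],[-0.04,0,-0.03,0,0,0,0],[-0.04,0,-0.03,0,0,0,0]]'
python3 - <<'E'
from h import *
snap("wrist","w4");snap("side","s4");a=cv2.imread("pics/w4.png")[:390,130:530]
cv2.imwrite("pics/j4.png",cv2.hconcat([a,cv2.resize(cv2.imread("pics/s4.png")[160:290,230:410],None,fx=3,fy=3)[:,140:]]))
E
```

```text
t: 5.77
eef_pos: [0.5014, 0.281, 0.1875]
eef_rot: [-3.141, 0.003, -2.751]
force: [-0.2, 0.3, 1.4]
width: 0.0002
grip_force: 0.0
t: 6.18
eef_pos: [0.5376, 0.2958, 0.2143]
eef_rot: [3.142, 0.0, -2.751]
force: [0.2, -0.5, -1.1]
width: -0.0001
grip_force: 0.0
```

View pics/j4.png

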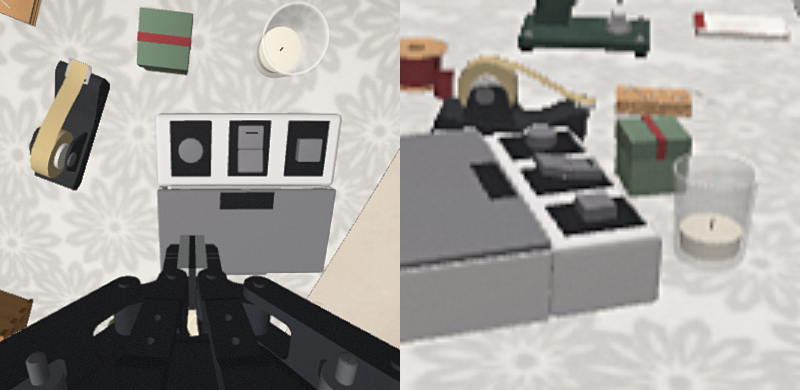

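The cover is shut, the rocker is on, the round key (190,150) is back up, and the box and votive haven't moved. Handing in.

```bash
python3 -c "
from bench import manip
print(manip.job_done())"
```

```text
the job is handed in; nothing more can be done
None
```

The job is handed in at about 6.3 s: cover shut, then rocker tipped on, then round key pressed fully in and back up, with the square key, box, votive and candle never touched.

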